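# Tighten the album press in star order

## Task

Tighten the four bar knobs of the album press clockwise by feel, in star order and in two passes: the red knob first, then the one diagonally opposite it, then the other two. On the first pass turn each knob only until its cork washer is caught and has turned some ten degrees with it; on the second pass, in the same order, bring each knob up firm and give it about ten degrees more, no further. Let go of everything at the end and leave the weight and the other things on the desk where they are.

Things in the scene. Friction and masses are not known exactly. Their poses are not given: they have to be found in the camera images.
- press: Album press: two fixed 240 x 200 mm wooden boards, an album between. Origin mid underside, z up, x along the 240 mm side. Top of upper board 56 mm above origin. Vertical knob axes at (-70,-55), (-70,55), (70,55), (70,-55) mm; red is at (-70,-55) or (70,55), knob 3 at the other. A loose brass weight (48 mm across, 26 mm high) sits in the middle of the upper board.
- grip1 (a point): Knob 1 (red): point on its vertical axis, 38 mm above the upper board. Its handle is an upright bar 44 mm long (point x), 14 mm thick (point y: squeeze across this), from 22 mm below to 12 mm above this point, over a 28 mm disc. Tightens clockwise seen from above (yaw decreasing), no rise. The shank is springy: the bar twists 0.33 rad per N m, untwists when let go; the rest stays where left.
- grip2 (a point): Knob 2 (black, one of the two beside the red one): point on its vertical axis, 38 mm above the upper board. Its handle is an upright bar 44 mm long (point x), 14 mm thick (point y: squeeze across this), from 22 mm below to 12 mm above this point, over a 28 mm disc. Tightens clockwise seen from above (yaw decreasing), no rise. The shank is springy: the bar twists 0.33 rad per N m, untwists when let go; the rest stays where left.
- grip3 (a point): Knob 3 (black, diagonally opposite the red one): point on its vertical axis, 38 mm above the upper board. Its handle is an upright bar 44 mm long (point x), 14 mm thick (point y: squeeze across this), from 22 mm below to 12 mm above this point, over a 28 mm disc. Tightens clockwise seen from above (yaw decreasing), no rise. The shank is springy: the bar twists 0.33 rad per N m, untwists when let go; the rest stays where left.
- grip4 (a point): Knob 4 (black, one of the two beside the red one): point on its vertical axis, 38 mm above the upper board. Its handle is an upright bar 44 mm long (point x), 14 mm thick (point y: squeeze across this), from 22 mm below to 12 mm above this point, over a 28 mm disc. Tightens clockwise seen from above (yaw decreasing), no rise. The shank is springy: the bar twists 0.33 rad per N m, untwists when let go; the rest stays where left.
- dot1 (a point): White dot on the rim of the cork washer (40 mm across, 5 mm thick) under knob 1: 17 mm off the axis, 12 mm above the upper board. The knob first runs free (0.03 N m, dot still) for a hidden 0.1 to 0.6 rad; then the washer is caught, drags at 0.2 N m and the dot goes round with the knob. Nipped: dot gone round 5 degrees (1.5 mm) or more.
- dot2 (a point): White dot on the rim of the cork washer (40 mm across, 5 mm thick) under knob 2: 17 mm off the axis, 12 mm above the upper board. The knob first runs free (0.03 N m, dot still) for a hidden 0.1 to 0.6 rad; then the washer is caught, drags at 0.2 N m and the dot goes round with the knob. Nipped: dot gone round 5 degrees (1.5 mm) or more.
- dot3 (a point): White dot on the rim of the cork washer (40 mm across, 5 mm thick) under knob 3: 17 mm off the axis, 12 mm above the upper board. The knob first runs free (0.03 N m, dot still) for a hidden 0.1 to 0.6 rad; then the washer is caught, drags at 0.2 N m and the dot goes round with the knob. Nipped: dot gone round 5 degrees (1.5 mm) or more.
- dot4 (a point): White dot on the rim of the cork washer (40 mm across, 5 mm thick) under knob 4: 17 mm off the axis, 12 mm above the upper board. The knob first runs free (0.03 N m, dot still) for a hidden 0.1 to 0.6 rad; then the washer is caught, drags at 0.2 N m and the dot goes round with the knob. Nipped: dot gone round 5 degrees (1.5 mm) or more.
- mark1 (a point): Hidden point on the brass disc (42 mm across) under washer 1, 12 mm off the knob's axis, 7 mm above the upper board. Still until firm, then goes round with the knob. Firm comes a hidden 0.4 to 0.65 rad after the washer is caught: the torque jumps from 0.2 to 0.45 N m, then grows 0.8 N m per rad. Tight: 0.04 to 0.35 rad past firm; beyond that overtightened.
- mark2 (a point): Hidden point on the brass disc (42 mm across) under washer 2, 12 mm off the knob's axis, 7 mm above the upper board. Still until firm, then goes round with the knob. Firm comes a hidden 0.4 to 0.65 rad after the washer is caught: the torque jumps from 0.2 to 0.45 N m, then grows 0.8 N m per rad. Tight: 0.04 to 0.35 rad past firm; beyond that overtightened.
- mark3 (a point): Hidden point on the brass disc (42 mm across) under washer 3, 12 mm off the knob's axis, 7 mm above the upper board. Still until firm, then goes round with the knob. Firm comes a hidden 0.4 to 0.65 rad after the washer is caught: the torque jumps from 0.2 to 0.45 N m, then grows 0.8 N m per rad. Tight: 0.04 to 0.35 rad past firm; beyond that overtightened.
- mark4 (a point): Hidden point on the brass disc (42 mm across) under washer 4, 12 mm off the knob's axis, 7 mm above the upper board. Still until firm, then goes round with the knob. Firm comes a hidden 0.4 to 0.65 rad after the washer is caught: the torque jumps from 0.2 to 0.45 N m, then grows 0.8 N m per rad. Tight: 0.04 to 0.35 rad past firm; beyond that overtightened.
- weight: Bystander, leave alone: brass weight, 48 mm across, on the press. Origin at the middle of its underside.
- ink_stick: Bystander, leave alone: black ink stick 75 x 20 x 12 mm, on the table beside the press. Origin at the middle of its underside.
- bone_folder: Bystander, leave alone: ivory-coloured rod 140 mm long, 10 mm thick, on the table beside the press. Origin at the middle of the rod.
- inkstone: Bystander, leave alone: black stone tray 130 x 90 x 24 mm. Origin at the middle of its underside.
- water_bowl: Bystander, leave alone: blue bowl, 80 mm across, 40 mm high. Origin at the middle of its underside.
- teapot: Bystander, leave alone: brown teapot, 92 mm body, 70 mm high, on a cork mat. Origin at the middle of its underside.
- jar_a: Bystander, leave alone: amber jar, 72 mm across, 50 mm high. Origin at the middle of its underside.
- jar_b: Bystander, leave alone: yellow jar, 72 mm across, 50 mm high. Origin at the middle of its underside.

How it is judged:
On the way, in this order (a step that is already met when the one before it is completed fails the run):
1. first pass: the red knob is nipped (its washer turned at least 5 degrees) (distance of dot1 from where it was at the start of the episode above 0.0015 m), for 0.1 s.
2. first pass: the knob diagonally opposite the red one is nipped (its washer turned at least 5 degrees) (distance of dot3 from where it was at the start of the episode above 0.0015 m), for 0.1 s.
3. first pass: one of the other two knobs is nipped (its washer turned at least 5 degrees) (distance of any of dot2, dot4 from where it was at the start of the episode above 0.0015 m), for 0.1 s.
4. first pass: the last knob is nipped (its washer turned at least 5 degrees) (distance of each of dot2, dot4 from where it was at the start of the episode above 0.0015 m), for 0.1 s.
5. second pass: the red knob is tight (at least 0.04 rad past firm) (distance of mark1 from where it was at the start of the episode above 0.0005 m), for 0.1 s.
6. second pass: the knob diagonally opposite the red one is tight (at least 0.04 rad past firm) (distance of mark3 from where it was at the start of the episode above 0.0005 m), for 0.1 s.
7. second pass: one of the other two knobs is tight (at least 0.04 rad past firm) (distance of any of mark2, mark4 from where it was at the start of the episode above 0.0005 m), for 0.1 s.
8. second pass: the last knob is tight (at least 0.04 rad past firm) (distance of each of mark2, mark4 from where it was at the start of the episode above 0.0005 m), for 0.1 s.
At the end, for the whole second after the job is handed in: All four knobs are tight, each turned 0.04 to 0.35 rad past the point where it came up firm, their washers caught; the weight and all bystanders within 15 mm of where they stood and the teapot upright (all of step 4 and all of step 8 and distance of mark1 from where it was at the start of the episode between 0.0005 and 0.0042 m and distance of each of dot1, dot3 from where it was at the start of the episode above 0.0015 m and distance of each of mark2, mark3, mark4 from where it was at the start of the episode below 0.0042 m and distance of mark3 from where it was at the start of the episode above 0.0005 m and distance of each of weight, ink_stick, bone_folder, inkstone, water_bowl, teapot, jar_a, jar_b from where it was at the start of the episode below 0.015 m and angle between teapot's own z axis and vertical below 0.15 rad); the robot touches nothing.
It fails at once if a knob is overtightened (more than 0.35 rad past firm) (distance of any of mark1, mark2, mark3, mark4 from where it was at the start of the episode above 0.0042 m).
It fails at once if a knob is brought up firm before all four are nipped (distance of any of mark1, mark2, mark3, mark4 from where it was at the start of the episode above 0.0005 m and not (distance of each of dot1, dot2, dot3, dot4 from where it was at the start of the episode above 0.0015 m)).
It fails at once if a bystander is moved more than 15 mm (distance of any of weight, ink_stick, bone_folder, inkstone, water_bowl, teapot, jar_a, jar_b from where it was at the start of the episode above 0.015 m).
It also fails if it takes over 72 s, if anything falls off the work surface, if the arm or the gripper's body presses on something with over 40 N, if the wrist force passes 120 N, or if a joint passes its speed limit or range.

## Robot

A 7-joint arm with a two-finger parallel gripper is mounted at the origin on the work surface. World frame = base frame: x ahead of the robot, y to its left, z up, the work surface at z = 0. Lengths are in m, angles in rad, forces in N, time in s.
With the tool pointing down it reaches from about 0.4 to 0.875 m from the base axis. Payload 6.5 kg.
Tool frame: the origin (TCP) lies at the very end of the fingers, on their centre line; the grasp point (between the pads) lies 19 mm behind it; z points along the fingers, y is the line along which they close (so a half turn about z gives the same grasp; the last joint's range is limited). The gripper opens to 85 mm and grips with 20 to 120 N. Pads are 22 mm wide; open, the fingers measure 114 mm over their backs; the gripper's body (76 mm by 85 mm) begins 54 mm behind the grasp point. The pads swing forward as they close: fully open they stand 13 mm farther back than shut.
Start: joints at [-0.066, 0.536, -0.004, 1.538, 0.003, 1.067, -0.071], TCP at [0.65, 0, 0.231] pointing down, gripper open.
Joint ranges: [-2.7, 2.7], [-0.37, 2.16], [-1.27, 1.26], [0.24, 2.4], [-1.31, 4.45], [0.19, 1.91], [-2.76, 2.76]. Speed limits (rad/s): [2.39, 2.39, 3.14, 3.14, 3.14, 3.14, 3.14].

## Interface

Orientations are given as [roll, pitch, yaw] about the fixed x, y, z axes, in that order (R = Rz(yaw) Ry(pitch) Rx(roll)).
In Python, from station import readout, camera, camera_model, sign_off gives the robot as it stands.
- The arm moves only by the shell command python3 -m handwheel 'ROWS' [FORCE]. ROWS is text: rows parted by semicolons, each of 5 numbers parted by spaces: the shift along the tool's x, y, z scaled (see below), then the turn about the tool's z scaled (see below), then the opening, from -1 (shut) to 1 (fully open). In form: dx dy dz yaw gripper; .... A call has 1 to 12 rows; each row shifts and turns the commanded pose from where the row before left it, along the tool's axes as they then stand; what a row does not reach is not made up. The controller multiplies each number of a shift by 0.02 m and each number of a turn by 0.15 rad. A row lasts 1/8 s, in which the tool goes at most 62.5 mm and 10.7 degrees, less where a joint would pass 70% of its speed; a pose out of reach is approached as far as the arm can. A call with a number of a shift or a turn outside -1 to 1 is refused whole. A call with a gripper value outside its range is refused whole. The fingers move at their own pace and stop on an object; FORCE is the grip in N (left out, the last holds). Time passes only in rows, so rows that do not move let the fingers close. It gives the time, the measured TCP pose, the force, the opening and the grip force at its end, in the units of the state.
- readout.read_state(): the state, without advancing time (a new reading comes with each control period).
- camera(name): name is "scene" or "side" or "wrist"; returns (picture, depth): 384x512x3 uint8, blue, green, red; 384x512 float32, m along the optical axis (not along the pixel's ray), 0 where there is no reading.
- camera_model(name): a dict with "mtx" (3x3 intrinsics, pixels), "eye" and "orientation" of the camera in the world. Camera axes: x right, y up, looking along -z (the intrinsics and any distortion apply to the point x, -y, -z); pixel columns grow to the right and rows downward; lengths in m; the calibration is good to about 2 mm. A picture is of the moment at which its call begins: read the wrist's pose just before it. camera_model takes no time and is no camera call; for the wrist camera it gives the pose at the moment of the call.
- sign_off(): hands the job in; it is judged then, once.
The state is a dict: "t": time; "q": joint angles; "qvel": joint speeds; "tau": joint torques, N m; "tool_pos": TCP position; "tcp_rot": TCP orientation; "wrist_force": force on the tool from outside, world axes, zero at the start; "ft_torque": the same for the moment, N m; "grip_width": finger opening in m; "gripper_force": force on a finger pad.
Only numpy, scipy, OpenCV 4.12 (cv2) and the standard library are available. Lean on these libraries where they do the work, as an engineer would, in place of code of your own. Each camera call takes 0.05 s, during which the arm holds its last target. There are 200 camera calls.

## Working session

There is one attempt and no reset: what is moved stays moved. The work goes in short steps, Python scripts to look and compute and a shell command to move; the robot and the scene stay as the last step left them, time stands still between calls to the robot, and variables do not carry over. Pictures are saved under pics/ and viewed, at most 10 in all, crops included, and the job is handed in when it is done.

```bash
ls; mkdir -p pics
python3 - <<'E'
from station import readout,camera,camera_model
import cv2,numpy as np
s=readout.read_state();print(s)
for n in("scene","wrist"):
    m=camera_model(n);p,d=camera(n);cv2.imwrite(f"pics/{n}0.png",p);np.savez(f"{n}0.npz",p=p,d=d,mtx=m["mtx"],eye=m["eye"],ori=m["orientation"]);print(n,m)
E
```

```text
pics
{'t': 0.0, 'q': array([-0.06619848,  0.537216  , -0.00443079,  1.53884997,  0.00259736,
        1.06728501, -0.07118759]), 'qvel': array([-0.00020343, -0.0007287 ,  0.00090078,  0.00232709, -0.00013107,
       -0.00018948, -0.00051635]), 'tau': array([-4.51575825e-04, -5.83398092e+01,  1.04865700e+00, -2.59097242e+01,
        1.23920938e-02,  9.44124302e-03, -7.87308863e-06]), 'tool_pos': array([ 6.49378542e-01, -2.27524624e-05,  2.30389893e-01]), 'tcp_rot': array([-3.13984488e+00,  1.30017332e-04,  1.57087122e+00]), 'wrist_force': array([ 0.74362086, -0.15929937, -0.25421291]), 'ft_torque': array([ 0.00192799, -0.00870522, -0.01795737]), 'gripper_force': 0.0, 'grip_width': 0.08560141692046183}
scene {'mtx': array([[412.42825409,   0.        , 257.62332795],
       [  0.        , 412.42825409, 189.06980579],
       [  0.        ,   0.        ,   1.        ]]), 'eye': array([ 1.20833459, -0.2808534 ,  1.05411534]), 'orientation': array([0.63698624, 0.00462578, 1.18936323])}
wrist {'mtx': array([[309.72691778,   0.        , 255.03712145],
       [  0.        , 309.72691778, 195.11065615],
       [  0.        ,   0.        ,   1.        ]]), 'eye': array([0.65001449, 0.07864673, 0.37287482]), 'orientation': array([-0.31154492,  0.00290857,  0.00052163])}
```

View pics/scene0.png

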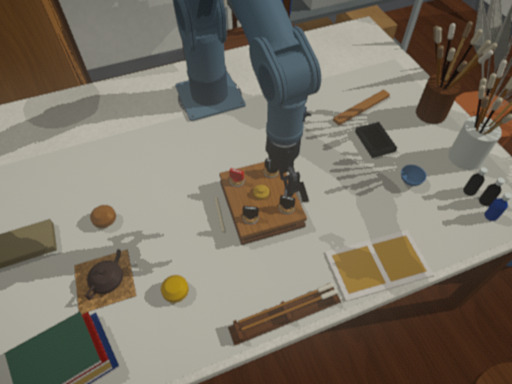

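View pics/wrist0.png

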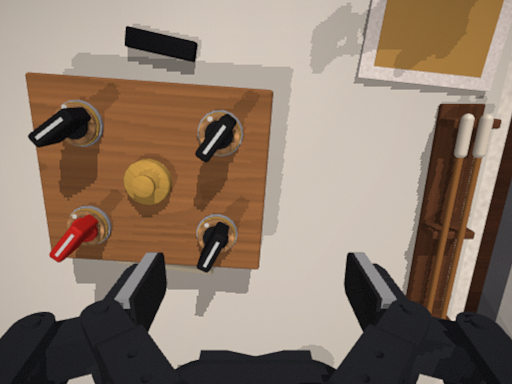

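The wrist image shows the whole press: red knob lower left (about 75,238), knob 3 upper right (217,137), black knobs upper left (60,127) and lower right (213,247), weight at (147,183), ink stick above the press. I'll get the press pose from the board corners, and the bar yaws from the white stripes on the bar tops.

```bash
cat > h.py <<'E'
import numpy as np,cv2
from scipy.spatial.transform import Rotation as R
def deproj(f,uv,z=None,depth=None):
    """pixel -> world, on plane z or by depth; f: dict with mtx, eye, ori"""
    K=f["mtx"];r=R.from_euler("xyz",f["ori"]).as_matrix()
    uv=np.atleast_2d(uv).astype(float)
    c=np.c_[(uv[:,0]-K[0,2])/K[0,0],-(uv[:,1]-K[1,2])/K[1,1],-np.ones(len(uv))]
    w=c@r.T
    s=(z-f["eye"][2])/w[:,2] if depth is None else np.asarray(depth)
    return f["eye"]+w*s[:,None]
def proj(f,P):
    K=f["mtx"];r=R.from_euler("xyz",f["ori"]).as_matrix()
    c=(np.atleast_2d(P)-f["eye"])@r;c=c/-c[:,2:]
    return np.c_[K[0,0]*c[:,0]+K[0,2],-K[1,1]*c[:,1]+K[1,2]]
E
python3 - <<'E'
from h import *
f=np.load("wrist0.npz");d=f["d"];p=f["p"]
for u,v in [(120,100),(250,110),(70,200),(240,255),(150,240),(320,50),(150,195)]:
    print((u,v),deproj(f,(u,v),depth=[d[v,u]])[0].round(4))
c=deproj(f,[(27,73),(272,91),(258,268),(57,258)],z=0.056);print(c.round(4))
print(np.linalg.norm(c-np.roll(c,-1,0),axis=1), c.mean(0))
cv2.imwrite("pics/crop1.png",cv2.resize(p[60:290,20:290],None,fx=2.6,fy=2.6,interpolation=cv2.INTER_CUBIC))
E
```

```text
(120, 100) [0.5171 0.0743 0.0565]
(250, 110) [0.6441 0.0649 0.0557]
(70, 200) [ 0.4493 -0.029   0.0566]
(240, 255) [ 0.632  -0.0948  0.0574]
(150, 240) [ 0.5306 -0.0769  0.0558]
(320, 50) [0.7201 0.126  0.001 ]
(150, 195) [ 0.5447 -0.0158  0.0797]
[[ 0.4312  0.0989  0.056 ]
 [ 0.6655  0.0827  0.056 ]
 [ 0.6526 -0.1124  0.056 ]
 [ 0.421  -0.0999  0.056 ]]
[0.23493903 0.19555758 0.2320179  0.19901314] [ 0.54257454 -0.00768715  0.056     ]
```

View pics/crop1.png

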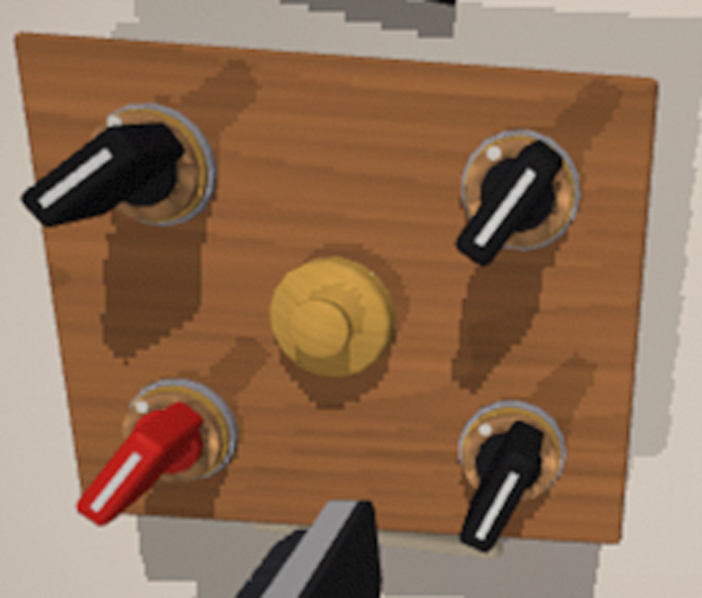

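The crop shows the boards, four bars with white stripes, and a white dot to the upper left of each knob (about 113,122; 494,153; 485,430; 140,407 in the crop). Next I'll compute the knob axes and bar yaws.

Run:
```python
from h import *
f=np.load("wrist0.npz")
C=lambda a:np.array(a)/2.6+[20,60]
c=deproj(f,C([(17,34),(657,78),(620,542),(83,515)]),z=.056)[:,:2]
B=np.array([(-.12,.1),(.12,.1),(.12,-.1),(-.12,-.1)])
a=c-c.mean(0);th=np.arctan2((B[:,0]*a[:,1]-B[:,1]*a[:,0]).sum(),(B*a).sum());print(c.mean(0),th)
Rm=np.array([[np.cos(th),-np.sin(th)],[np.sin(th),np.cos(th)]])
print("resid",(c-(B@Rm.T+c.mean(0))).round(4))
K=dict(red=(-.07,-.055),UL=(-.07,.055),UR=(.07,.055),LR=(.07,-.055))
S=dict(red=[(97,510),(140,456)],UL=[(42,205),(110,152)],UR=[(478,243),(534,170)],LR=[(480,540),(518,474)])
W=dict(red=(182,429),UL=(157,163),UR=(520,189),LR=(512,452))
for k in K:
    ax=Rm@K[k]+c.mean(0);s=deproj(f,C(S[k]),z=.106);v=s[1]-s[0];w=deproj(f,C([W[k]]),z=.062)[0]
    print(k,"axis",ax.round(4),"stripe mid",s.mean(0)[:2].round(4),"len",np.linalg.norm(v).round(4),"yaw",np.arctan2(v[1],v[0]).round(3),"disc",w[:2].round(4))
```

```text
[ 0.54128777 -0.00765504] -0.06483271063321754
resid [[ 0.0027 -0.0011]
 [-0.0013 -0.0008]
 [-0.0014  0.0022]
 [ 0.     -0.0003]]
red axis [ 0.4679 -0.058 ] stripe mid [ 0.4678 -0.0586] len 0.0298 yaw 0.835 disc [ 0.4693 -0.056 ]
UL axis [0.475  0.0518] stripe mid [0.4745 0.0516] len 0.0308 yaw 0.585 disc [0.4776 0.053 ]
UR axis [0.6147 0.0427] stripe mid [0.6145 0.0426] len 0.0308 yaw 0.889 disc [0.6144 0.0434]
LR axis [ 0.6076 -0.0671] stripe mid [ 0.6076 -0.0683] len 0.0315 yaw 1.064 disc [ 0.6073 -0.0663]
```

```bash
cat > st.py <<'E'
from station import readout
import sys,numpy as np
s=readout.read_state();p=s["tool_pos"];y=s["tcp_rot"][2]
o=f't{s["t"]:.2f} p {p.round(4)} yaw {y:.3f} q7 {s["q"][6]:.2f} F {s["wrist_force"].round(1)} Tz {s["ft_torque"][2]:.3f} w {s["grip_width"]:.4f} g {s["gripper_force"]:.0f}'
if len(sys.argv)>1:  # target x y z yaw -> units still to go
    g=np.array(sys.argv[1:],float);d=g[:3]-p;c,n=np.cos(y),np.sin(y)
    o+=f' GO {np.round([(c*d[0]+n*d[1])/.02,(n*d[0]-c*d[1])/.02,-d[2]/.02,(y-g[3])/.15],2)}'
print(o)
E
python3 -m handwheel '-.3 -.92 0 0 0;-.3 -.92 0 0 0;-.3 -.92 0 0 0;-.3 -.92 0 0 0;-.3 -.92 0 0 0;-.3 -.92 0 0 0;-.3 -.92 0 0 0;-.3 -.92 0 0 0;-.3 -.92 0 0 0;-.2 -.79 0 0 0' 100
python3 -m handwheel '0 0 0 .98 0;0 0 0 .98 0;0 0 0 .98 0;0 0 0 .98 0;0 0 0 .98 0;0 0 0 0 0'
python3 st.py .4679 -.058 .075 .835
python3 - <<'E'
from station import camera,camera_model
import cv2,numpy as np
m=camera_model("wrist");p,d=camera("wrist");cv2.imwrite("pics/w1.png",p);np.savez("w1.npz",p=p,d=d,mtx=m["mtx"],eye=m["eye"],ori=m["orientation"])
E
```

```text
t: 1.35
tool_pos: [0.4676, -0.0583, 0.2311]
tcp_rot: [-3.141, 0.0, 1.571]
wrist_force: [-0.2, 1.0, 1.1]
grip_width: 0.043
gripper_force: 0.0
t: 2.1
tool_pos: [0.4684, -0.0579, 0.2312]
tcp_rot: [-3.141, 0.0, 0.837]
wrist_force: [0.2, -0.5, -0.2]
grip_width: 0.0423
gripper_force: 0.0
t2.10 p [ 0.4684 -0.0579  0.2312] yaw 0.837 q7 -0.67 F [ 0.2 -0.5 -0.2] Tz 0.033 w 0.0423 g 0 GO [-0.02 -0.01  7.81  0.02]
```

View pics/w1.png

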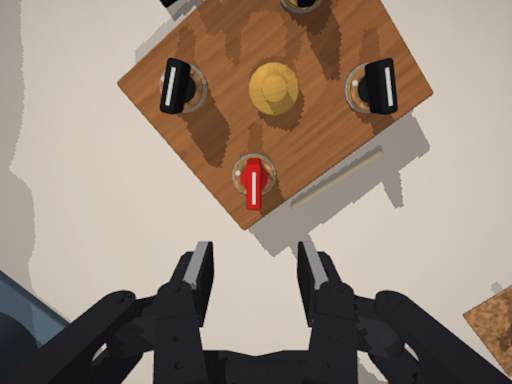

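The red bar stands upright in the image (stripe 254,172 to 254,208), so it is aligned and centred between the fingers. The fingertips clear everything, so I'll descend, close, and take readings.

```bash
python3 - <<'E'
from h import *
f=np.load("w1.npz");print(deproj(f,[(254,172),(254,208)],z=.106).round(4))
E
python3 -m handwheel '0 0 .98 0 0;0 0 .98 0 0;0 0 .98 0 0;0 0 .98 0 0;0 0 .98 0 0;0 0 .98 0 0;0 0 .98 0 0;0 0 .95 0 0;0 0 0 0 0' >/dev/null
python3 st.py .4679 -.058 .075 .835
python3 -m handwheel '0 0 0 0 -1;0 0 0 0 -1;0 0 0 0 -1;0 0 0 0 -1' 100 >/dev/null
python3 st.py
python3 -m handwheel '0 0 0 .5 -1;0 0 0 0 -1' >/dev/null; python3 st.py
```

```text
[[ 0.4771 -0.0469  0.106 ]
 [ 0.4543 -0.0721  0.106 ]]
t3.27 p [ 0.4675 -0.0579  0.0741] yaw 0.838 q7 -0.64 F [-1.9 -0.1 -0.5] Tz -0.037 w 0.0429 g 0 GO [ 0.01  0.02 -0.04  0.02]
t3.77 p [ 0.4679 -0.057   0.0761] yaw 0.837 q7 -0.64 F [-4.3  3.9  8. ] Tz -0.105 w 0.0123 g 97
t4.03 p [ 0.468  -0.057   0.0761] yaw 0.761 q7 -0.70 F [-4.   3.4  8.3] Tz 0.012 w 0.0124 g 97
```

```bash
H="python3 -m handwheel"
for i in 1 2 3 4; do :; done
$H '0 0 0 .25 -1;0 0 0 .25 -1' >/dev/null; python3 st.py
$H '0 0 0 .25 -1;0 0 0 .25 -1' >/dev/null; python3 st.py
$H '0 0 0 .25 -1;0 0 0 .25 -1' >/dev/null; python3 st.py
$H '0 0 0 .25 -1;0 0 0 0 -1' >/dev/null; python3 st.py
```

```text
t4.28 p [ 0.4681 -0.0571  0.0761] yaw 0.686 q7 -0.76 F [-5.2  1.7  7.9] Tz 0.097 w 0.0127 g 97
t4.53 p [ 0.4681 -0.0572  0.0761] yaw 0.611 q7 -0.81 F [-3.9  2.9  7.8] Tz -0.005 w 0.0123 g 97
t4.78 p [ 0.4681 -0.0572  0.0761] yaw 0.536 q7 -0.87 F [-4.2  1.7  7.9] Tz 0.043 w 0.0122 g 97
t5.03 p [ 0.4681 -0.0573  0.0761] yaw 0.499 q7 -0.90 F [-4.7  1.3  9.2] Tz 0.141 w 0.0126 g 97
```

```bash
H="python3 -m handwheel"
sed -i "s/ w {s\[/ tau7 {s[\"tau\"][6]:.3f} w {s[/" st.py; python3 st.py
$H '0 0 0 .25 -1;0 0 0 0 -1' >/dev/null; python3 st.py
$H '0 0 0 .25 -1;0 0 0 0 -1' >/dev/null; python3 st.py
```

```text
t5.03 p [ 0.4681 -0.0573  0.0761] yaw 0.499 q7 -0.90 F [-4.7  1.3  9.2] Tz 0.141 tau7 -0.220 w 0.0126 g 97
t5.28 p [ 0.4681 -0.0573  0.0761] yaw 0.462 q7 -0.93 F [-4.3  2.   7.9] Tz 0.183 tau7 -0.307 w 0.0129 g 97
t5.53 p [ 0.4681 -0.0574  0.0761] yaw 0.425 q7 -0.96 F [-3.5  0.9  7.9] Tz 0.154 tau7 -0.307 w 0.0126 g 97
```

Joint 7 torque is a clean signal: it levels off at -0.307 (friction about 0.1 plus drag 0.2). The washer began to turn at yaw of about 0.47, so I'll go to about 0.28.

```bash
H="python3 -m handwheel"
$H '0 0 0 .25 -1;0 0 0 .25 -1;0 0 0 .25 -1;0 0 0 .2 -1;0 0 0 0 -1' >/dev/null; python3 st.py
$H '0 0 0 0 0;0 0 0 0 0;0 0 0 0 0' >/dev/null; python3 st.py
$H '0 0 -1 0 0;0 0 -1 0 0;0 0 -1 0 0;0 0 -1 0 0;0 0 -1 0 0;0 0 -1 0 0;0 0 -1 0 0;0 0 0 0 0' >/dev/null
python3 st.py .6147 .0427 .22 .889
python3 - <<'E'
from station import camera,camera_model
import cv2,numpy as np
m=camera_model("wrist");p,d=camera("wrist");np.savez("w2.npz",p=p,d=d,mtx=m["mtx"],eye=m["eye"],ori=m["orientation"])
from h import *
f=np.load("w2.npz");u=proj(f,[(.468,-.0573,.068)])[0].astype(int);print(u)
# white dot: bright, low-saturation pixels near washer
x0,y0=u-40;c=p[max(y0,0):u[1]+40,max(x0,0):u[0]+40]
cv2.imwrite("pics/w2.png",cv2.resize(c,None,fx=6,fy=6,interpolation=cv2.INTER_CUBIC))
E
```

```text
t6.15 p [ 0.4682 -0.0575  0.0761] yaw 0.282 q7 -1.07 F [-4.3  0.7  7.8] Tz 0.219 tau7 -0.289 w 0.0124 g 97
t6.53 p [ 0.4689 -0.0581  0.0753] yaw 0.281 q7 -1.07 F [0.2 0.2 0.6] Tz -0.056 tau7 0.002 w 0.0428 g 0
t7.53 p [ 0.4697 -0.0581  0.2162] yaw 0.281 q7 -1.16 F [-0.3 -0.6  0.4] Tz -0.024 tau7 -0.069 w 0.0426 g 0 GO [ 8.37 -2.83 -0.19 -4.05]
[253 182]
```

View pics/w2.png

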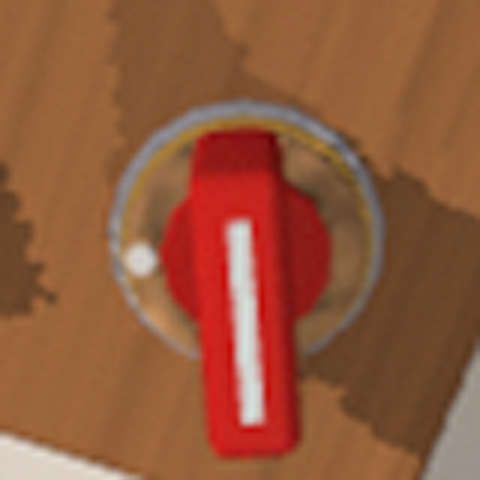

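The dot is now at crop (140,258), full-image (236.3,185). I'll compare it with its start position.

Run:
```python
from h import *
f0=np.load("wrist0.npz");f=np.load("w2.npz")
a=deproj(f0,[(20+140/2.6,60+407/2.6)],z=.068)[0];b=deproj(f,[(213+140/6,142+258/6)],z=.068)[0]
ax=np.array([.468,-.0578]);print(a,b,np.linalg.norm(a-b))
A=[np.arctan2(*(q[:2]-ax)[::-1]) for q in (a,b)];print(A,A[1]-A[0],np.linalg.norm(a[:2]-ax),np.linalg.norm(b[:2]-ax))
s=deproj(f,np.array([(238,222),(253,422)])/6+[213,142],z=.106);print(s,np.arctan2(*(s[0]-s[1])[1::-1]))
```

```text
[ 0.45719689 -0.04366714  0.068     ] [ 0.46056926 -0.0417632   0.068     ] 0.0038727117243564295
[np.float64(2.223447822728515), np.float64(2.004700857839958)] -0.21874696488855694 0.017788894318676404 0.01767469653054814
[[ 0.48049059 -0.05290052  0.106     ]
 [ 0.45221402 -0.06326785  0.106     ]] 0.3514214109734632
```

Washer 1 turned about 0.2 rad and the bar sits at 0.351, as the spring predicts. On to knob 3.

```bash
H="python3 -m handwheel"
$H '.93 -.314 0 0 0;.93 -.314 0 0 0;.93 -.314 0 0 0;.93 -.314 0 0 0;.93 -.314 0 0 0;.93 -.314 0 0 0;.93 -.314 0 0 0;.93 -.314 0 0 0;.93 -.314 0 0 0' >/dev/null
$H '0 0 0 -.81 0;0 0 0 -.81 0;0 0 0 -.81 0;0 0 0 -.81 0;0 0 0 -.81 0;0 0 0 0 0' >/dev/null
python3 st.py .6147 .0427 .075 .889
```

```text
t9.45 p [0.6143 0.0438 0.2142] yaw 0.888 q7 -0.77 F [-0.3 -0.3  0.3] Tz -0.049 tau7 0.611 w 0.0426 g 0 GO [-0.03  0.05  6.96 -0.01]
```

```bash
H="python3 -m handwheel"
$H '-.03 .05 1 0 0;0 0 1 0 0;0 0 1 0 0;0 0 1 0 0;0 0 1 0 0;0 0 1 0 0;0 0 .96 0 0;0 0 0 0 0' >/dev/null
python3 st.py .6147 .0427 .075 .889
$H '0 0 0 0 -1;0 0 0 0 -1;0 0 0 0 -1;0 0 0 0 -1' 100 >/dev/null; python3 st.py
$H '0 0 0 .25 -1;0 0 0 .25 -1;0 0 0 0 -1' >/dev/null; python3 st.py
$H '0 0 0 .25 -1;0 0 0 .25 -1;0 0 0 0 -1' >/dev/null; python3 st.py
$H '0 0 0 .25 -1;0 0 0 .25 -1;0 0 0 0 -1' >/dev/null; python3 st.py
```

```text
t10.45 p [0.6129 0.0415 0.074 ] yaw 0.888 q7 -0.75 F [ 0.1 -0.5  0.1] Tz 0.035 tau7 0.009 w 0.0429 g 0 GO [ 0.11  0.03 -0.05 -0.01]
t10.95 p [0.6142 0.0423 0.077 ] yaw 0.889 q7 -0.75 F [-2.7  1.4  7. ] Tz 0.060 tau7 -0.028 w 0.0122 g 98
t11.32 p [0.6142 0.0423 0.0769] yaw 0.813 q7 -0.81 F [-2.4  1.7  6.4] Tz 0.033 tau7 -0.149 w 0.0122 g 98
t11.70 p [0.6142 0.0423 0.077 ] yaw 0.738 q7 -0.87 F [-3.6  1.4  6.3] Tz -0.018 tau7 -0.149 w 0.0125 g 98
t12.07 p [0.6142 0.0422 0.077 ] yaw 0.663 q7 -0.93 F [-3.8  2.   5.9] Tz 0.020 tau7 -0.149 w 0.0123 g 98
```

```bash
H="python3 -m handwheel"
$H '0 0 0 .25 -1;0 0 0 .25 -1;0 0 0 0 -1' >/dev/null; python3 st.py
$H '0 0 0 .25 -1;0 0 0 .25 -1;0 0 0 0 -1' >/dev/null; python3 st.py
$H '0 0 0 .25 -1;0 0 0 .25 -1;0 0 0 0 -1' >/dev/null; python3 st.py
```

```text
t12.45 p [0.6142 0.0423 0.077 ] yaw 0.588 q7 -0.99 F [-4.6  1.7  6.7] Tz -0.027 tau7 -0.149 w 0.0125 g 98
t12.82 p [0.6142 0.0422 0.077 ] yaw 0.513 q7 -1.05 F [-4.5  1.5  7.1] Tz 0.028 tau7 -0.149 w 0.0120 g 98
t13.20 p [0.6141 0.0422 0.0769] yaw 0.439 q7 -1.11 F [-3.7  1.9  7.3] Tz 0.161 tau7 -0.315 w 0.0124 g 98
```

```bash
H="python3 -m handwheel"
$H '0 0 0 .25 -1;0 0 0 .25 -1;0 0 0 0 -1' >/dev/null; python3 st.py
$H '0 0 0 .25 -1;0 0 0 .25 -1;0 0 0 .25 -1;0 0 0 0 -1' >/dev/null; python3 st.py
$H '0 0 0 0 0;0 0 0 0 0;0 0 -1 0 0;0 0 -1 0 0;0 0 -1 0 0;0 0 -1 0 0;0 0 0 0 0' >/dev/null
python3 st.py .6076 -.0675 .075 1.064
```

```text
t13.57 p [0.6142 0.0422 0.077 ] yaw 0.364 q7 -1.17 F [-4.   0.6  6.6] Tz 0.158 tau7 -0.319 w 0.0125 g 98
t14.07 p [0.6141 0.0422 0.077 ] yaw 0.251 q7 -1.26 F [-4.   1.4  7.7] Tz 0.196 tau7 -0.319 w 0.0123 g 98
t14.95 p [0.6156 0.0417 0.1582] yaw 0.251 q7 -1.29 F [ 0.2 -0.2 -0.7] Tz -0.008 tau7 -0.042 w 0.0419 g 0 GO [-1.74  5.19  4.16 -5.42]
```

```bash
H="python3 -m handwheel"
$H '-.29 .865 0 0 0;-.29 .865 0 0 0;-.29 .865 0 0 0;-.29 .865 0 0 0;-.29 .865 0 0 0;-.29 .865 0 0 0' >/dev/null
$H '0 0 0 -.9 0;0 0 0 -.9 0;0 0 0 -.9 0;0 0 0 -.9 0;0 0 0 -.9 0;0 0 0 -.9 0;0 0 0 0 0' >/dev/null
python3 st.py .6076 -.0675 .075 1.064
$H '0 0 1 0 0;0 0 1 0 0;0 0 1 0 0;0 0 1 0 0;0 0 0 0 0' >/dev/null; python3 st.py .6076 -.0675 .075 1.064
$H '0 0 0 0 -1;0 0 0 0 -1;0 0 0 0 -1;0 0 0 0 -1' 100 >/dev/null; python3 st.py
$H '0 0 0 .25 -1;0 0 0 .25 -1;0 0 0 0 -1' >/dev/null; python3 st.py
$H '0 0 0 .25 -1;0 0 0 .25 -1;0 0 0 0 -1' >/dev/null; python3 st.py
$H '0 0 0 .25 -1;0 0 0 .25 -1;0 0 0 0 -1' >/dev/null; python3 st.py
```

```text
t16.57 p [ 0.6062 -0.0683  0.1559] yaw 1.059 q7 -0.41 F [-0.6  0.6  0. ] Tz -0.021 tau7 0.664 w 0.0425 g 0 GO [ 0.07  0.04  4.04 -0.03]
t17.20 p [ 0.6048 -0.0675  0.074 ] yaw 1.060 q7 -0.40 F [-0.6  0.3 -0.6] Tz -0.002 tau7 0.006 w 0.0427 g 0 GO [ 0.07  0.12 -0.05 -0.03]
t17.70 p [ 0.6066 -0.0674  0.0769] yaw 1.061 q7 -0.40 F [-3.6  0.9  6.1] Tz 0.066 tau7 -0.027 w 0.0123 g 98
t18.07 p [ 0.6066 -0.0674  0.0769] yaw 0.986 q7 -0.46 F [-3.6  1.2  6.2] Tz 0.041 tau7 -0.149 w 0.0124 g 98
t18.45 p [ 0.6065 -0.0675  0.0769] yaw 0.910 q7 -0.52 F [-2.7  0.6  7.6] Tz 0.047 tau7 -0.149 w 0.0127 g 98
t18.82 p [ 0.6065 -0.0675  0.0768] yaw 0.835 q7 -0.58 F [-1.5  0.3  6.2] Tz 0.011 tau7 -0.149 w 0.0127 g 98
```

```bash
H="python3 -m handwheel"
$H '0 0 0 .25 -1;0 0 0 .25 -1;0 0 0 0 -1' >/dev/null; python3 st.py
$H '0 0 0 .25 -1;0 0 0 .25 -1;0 0 0 0 -1' >/dev/null; python3 st.py
$H '0 0 0 .25 -1;0 0 0 .25 -1;0 0 0 0 -1' >/dev/null; python3 st.py
```

```text
t19.20 p [ 0.6066 -0.0674  0.0769] yaw 0.761 q7 -0.64 F [-1.6  1.3  6.6] Tz -0.025 tau7 -0.149 w 0.0125 g 98
t19.57 p [ 0.6065 -0.0674  0.0769] yaw 0.686 q7 -0.70 F [-2.5 -0.2  5.6] Tz 0.028 tau7 -0.149 w 0.0124 g 98
t19.95 p [ 0.6065 -0.0675  0.0769] yaw 0.611 q7 -0.76 F [-3.   1.1  6.7] Tz 0.002 tau7 -0.149 w 0.0125 g 98
```

```bash
H="python3 -m handwheel"
$H '0 0 0 .25 -1;0 0 0 .25 -1;0 0 0 0 -1' >/dev/null; python3 st.py
$H '0 0 0 .25 -1;0 0 0 .25 -1;0 0 0 0 -1' >/dev/null; python3 st.py
$H '0 0 0 .25 -1;0 0 0 .25 -1;0 0 0 0 -1' >/dev/null; python3 st.py
```

```text
t20.32 p [ 0.6065 -0.0675  0.0769] yaw 0.536 q7 -0.82 F [-3.4  1.3  6.6] Tz 0.119 tau7 -0.230 w 0.0125 g 98
t20.70 p [ 0.6065 -0.0674  0.0769] yaw 0.461 q7 -0.88 F [-3.5  1.4  6.7] Tz 0.205 tau7 -0.319 w 0.0124 g 98
t21.07 p [ 0.6065 -0.0674  0.0769] yaw 0.386 q7 -0.94 F [-2.6 -0.4  6.3] Tz 0.226 tau7 -0.319 w 0.0126 g 98
```

```bash
H="python3 -m handwheel"
$H '0 0 0 .25 -1;0 0 0 .25 -1;0 0 0 0 -1' >/dev/null; python3 st.py
$H '0 0 0 0 0;0 0 0 0 0;0 0 -1 0 0;0 0 -1 0 0;0 0 -1 0 0;0 0 -1 0 0;0 0 0 0 0' >/dev/null
python3 st.py .475 .0518 .075 .585
```

```text
t21.45 p [ 0.6065 -0.0674  0.0769] yaw 0.311 q7 -1.00 F [-2.9  0.8  6.9] Tz 0.188 tau7 -0.319 w 0.0125 g 98
t22.32 p [ 0.6076 -0.0678  0.1582] yaw 0.311 q7 -1.03 F [-0.   0.5  0. ] Tz -0.051 tau7 -0.048 w 0.0428 g 0 GO [-4.48 -7.72  4.16 -1.83]
```

```bash
H="python3 -m handwheel"
$H '-.5 -.86 0 0 0;-.5 -.86 0 0 0;-.5 -.86 0 0 0;-.5 -.86 0 0 0;-.5 -.86 0 0 0;-.5 -.86 0 0 0;-.5 -.86 0 0 0;-.5 -.86 0 0 0;-.48 -.84 0 0 0' >/dev/null
$H '0 0 0 -.61 0;0 0 0 -.61 0;0 0 0 -.61 0;0 0 0 0 0' >/dev/null
python3 st.py .475 .0518 .075 .585
$H '0 0 1 0 0;0 0 1 0 0;0 0 1 0 0;0 0 1 0 0;0 0 0 0 0' >/dev/null; python3 st.py .475 .0518 .075 .585
$H '0 0 0 0 -1;0 0 0 0 -1;0 0 0 0 -1;0 0 0 0 -1' 100 >/dev/null; python3 st.py
$H '0 0 0 .25 -1;0 0 0 .25 -1;0 0 0 0 -1' >/dev/null; python3 st.py
$H '0 0 0 .25 -1;0 0 0 .25 -1;0 0 0 0 -1' >/dev/null; python3 st.py
$H '0 0 0 .25 -1;0 0 0 .25 -1;0 0 0 0 -1' >/dev/null; python3 st.py
```

```text
t23.95 p [0.4733 0.0524 0.1559] yaw 0.585 q7 -1.06 F [0.  0.1 1.3] Tz 0.021 tau7 0.450 w 0.0428 g 0 GO [ 0.05  0.07  4.05 -0.  ]
t24.57 p [0.4724 0.052  0.0749] yaw 0.584 q7 -1.01 F [-0.2  0.   0.5] Tz 0.011 tau7 0.059 w 0.0426 g 0 GO [ 0.1   0.08 -0.   -0.01]
t25.07 p [0.4743 0.0522 0.0768] yaw 0.585 q7 -1.01 F [-1.5 -0.4  6.5] Tz 0.005 tau7 0.010 w 0.0125 g 98
t25.45 p [0.4744 0.0521 0.0768] yaw 0.510 q7 -1.06 F [-1.2 -0.1  7.8] Tz 0.005 tau7 -0.143 w 0.0122 g 98
t25.82 p [0.4743 0.0521 0.0768] yaw 0.435 q7 -1.12 F [-1.3  0.   7.6] Tz 0.033 tau7 -0.143 w 0.0128 g 98
t26.20 p [0.4744 0.0521 0.0768] yaw 0.360 q7 -1.18 F [-2.4  0.3  6.8] Tz 0.045 tau7 -0.174 w 0.0122 g 98
```

```bash
H="python3 -m handwheel"
$H '0 0 0 .25 -1;0 0 0 .25 -1;0 0 0 0 -1' >/dev/null; python3 st.py
$H '0 0 0 .25 -1;0 0 0 .25 -1;0 0 0 0 -1' >/dev/null; python3 st.py
$H '0 0 0 .25 -1;0 0 0 .3 -1;0 0 0 0 -1' >/dev/null; python3 st.py
$H '0 0 0 0 0;0 0 0 0 0;0 0 -1 0 0;0 0 -1 0 0;0 0 -1 0 0;0 0 -1 0 0;0 0 0 0 0' >/dev/null
python3 st.py .468 -.0573 .075 .351
```

```text
t26.57 p [0.4744 0.0521 0.0768] yaw 0.285 q7 -1.24 F [-0.7 -0.3  6.7] Tz 0.203 tau7 -0.313 w 0.0122 g 98
t26.95 p [0.4744 0.0521 0.0768] yaw 0.210 q7 -1.29 F [-0.9 -0.4  7.6] Tz 0.208 tau7 -0.313 w 0.0128 g 98
t27.32 p [0.4744 0.0521 0.0768] yaw 0.128 q7 -1.36 F [-1.9 -2.3  7.8] Tz 0.189 tau7 -0.335 w 0.0123 g 98
t28.20 p [0.4746 0.0522 0.1569] yaw 0.128 q7 -1.43 F [-0.5  0.3  0.1] Tz 0.053 tau7 -0.110 w 0.0431 g 0 GO [-1.03  5.39  4.09 -1.49]
```

First pass is done. Second pass, starting with red.

```bash
H="python3 -m handwheel"
$H '-.17 .9 0 0 0;-.17 .9 0 0 0;-.17 .9 0 0 0;-.17 .9 0 0 0;-.17 .9 0 0 0;-.17 .9 0 0 0' >/dev/null
$H '0 0 0 -.5 0;0 0 0 -.5 0;0 0 0 -.48 0;0 0 0 0 0' >/dev/null; python3 st.py .468 -.0573 .075 .351
$H '0 0 1 0 0;0 0 1 0 0;0 0 1 0 0;0 0 1 0 0;0 0 0 0 0' >/dev/null; python3 st.py .468 -.0573 .075 .351
$H '0 0 0 0 -1;0 0 0 0 -1;0 0 0 0 -1;0 0 0 0 -1' 100 >/dev/null; python3 st.py
$H '0 0 0 .4 -1;0 0 0 .4 -1;0 0 0 .4 -1;0 0 0 .4 -1;0 0 0 0 -1' >/dev/null; python3 st.py
$H '0 0 0 .25 -1;0 0 0 .25 -1;0 0 0 0 -1' >/dev/null; python3 st.py
```

```text
t29.45 p [ 0.4667 -0.0577  0.1551] yaw 0.349 q7 -1.00 F [ 0.3  0.8 -0.1] Tz -0.016 tau7 0.358 w 0.0424 g 0 GO [ 0.07  0.    4.   -0.01]
t30.07 p [ 0.4658 -0.0577  0.0745] yaw 0.349 q7 -0.92 F [0.2 0.3 0.7] Tz -0.016 tau7 0.103 w 0.0428 g 0 GO [ 0.11  0.02 -0.02 -0.02]
t30.57 p [ 0.4677 -0.0575  0.0767] yaw 0.350 q7 -0.92 F [-1.3  1.   7.1] Tz 0.027 tau7 -0.002 w 0.0124 g 98
t31.20 p [ 0.4677 -0.0577  0.0767] yaw 0.110 q7 -1.10 F [-1.  -0.3  6.6] Tz 0.179 tau7 -0.379 w 0.0127 g 98
t31.57 p [ 0.4677 -0.0577  0.0767] yaw 0.035 q7 -1.16 F [-1.9 -0.5  6.7] Tz 0.192 tau7 -0.312 w 0.0122 g 98
```

```bash
H="python3 -m handwheel"
$H '0 0 0 .25 -1;0 0 0 .25 -1;0 0 0 0 -1' >/dev/null; python3 st.py
$H '0 0 0 .25 -1;0 0 0 .25 -1;0 0 0 0 -1' >/dev/null; python3 st.py
```

```text
t31.95 p [ 0.4677 -0.0578  0.0767] yaw -0.040 q7 -1.21 F [-1.8 -0.9  8.5] Tz 0.148 tau7 -0.312 w 0.0126 g 98
t32.33 p [ 0.4677 -0.0578  0.0767] yaw -0.115 q7 -1.27 F [-1.8 -0.4  6.9] Tz 0.218 tau7 -0.312 w 0.0126 g 98
```

```bash
H="python3 -m handwheel"
$H '0 0 0 .25 -1;0 0 0 .25 -1;0 0 0 0 -1' >/dev/null; python3 st.py
$H '0 0 0 .25 -1;0 0 0 .25 -1;0 0 0 0 -1' >/dev/null; python3 st.py
$H '0 0 0 .25 -1;0 0 0 .25 -1;0 0 0 0 -1' >/dev/null; python3 st.py
```

```text
t32.70 p [ 0.4677 -0.0579  0.0767] yaw -0.190 q7 -1.33 F [-2.6 -0.8  6.8] Tz 0.312 tau7 -0.447 w 0.0125 g 98
t33.08 p [ 0.4677 -0.058   0.0767] yaw -0.264 q7 -1.39 F [-1.8 -1.4  7.2] Tz 0.451 tau7 -0.574 w 0.0126 g 98
t33.45 p [ 0.4676 -0.058   0.0767] yaw -0.339 q7 -1.44 F [-1.4  0.1  7.8] Tz 0.513 tau7 -0.620 w 0.0127 g 98
```

Firm was reached at bar yaw of about -0.145, and red is now about 0.08 rad past it. I'll add 0.12 rad of bar turn, release, and go to knob 3.

```bash
H="python3 -m handwheel"
$H '0 0 0 .25 -1;0 0 0 .25 -1;0 0 0 .3 -1;0 0 0 0 -1' >/dev/null; python3 st.py
$H '0 0 0 0 0;0 0 0 0 0;0 0 -1 0 0;0 0 -1 0 0;0 0 -1 0 0;0 0 -1 0 0;0 0 0 0 0' >/dev/null
python3 st.py .6145 .0423 .075 .315
```

```text
t33.95 p [ 0.4676 -0.0581  0.0767] yaw -0.459 q7 -1.53 F [-1.6 -0.8  8. ] Tz 0.510 tau7 -0.714 w 0.0123 g 98
t34.83 p [ 0.4682 -0.0577  0.1569] yaw -0.460 q7 -1.65 F [ 0.4 -0.3 -0.3] Tz 0.006 tau7 -0.162 w 0.0426 g 0 GO [ 4.33 -7.73  4.09 -5.17]
```

```bash
H="python3 -m handwheel"
$H '.48 -.86 0 0 0;.48 -.86 0 0 0;.48 -.86 0 0 0;.48 -.86 0 0 0;.48 -.86 0 0 0;.48 -.86 0 0 0;.48 -.86 0 0 0;.48 -.86 0 0 0;.5 -.86 0 0 0' >/dev/null
$H '0 0 0 -.86 0;0 0 0 -.86 0;0 0 0 -.86 0;0 0 0 -.86 0;0 0 0 -.86 0;0 0 0 -.86 0;0 0 0 0 0' >/dev/null; python3 st.py .6145 .0423 .075 .315
$H '0 0 1 0 0;0 0 1 0 0;0 0 1 0 0;0 0 1 0 0;0 0 0 0 0' >/dev/null; python3 st.py .6145 .0423 .075 .315
$H '0 0 0 0 -1;0 0 0 0 -1;0 0 0 0 -1;0 0 0 0 -1' 100 >/dev/null; python3 st.py
$H '0 0 0 .4 -1;0 0 0 .4 -1;0 0 0 .4 -1;0 0 0 .4 -1;0 0 0 0 -1' >/dev/null; python3 st.py
$H '0 0 0 .25 -1;0 0 0 .25 -1;0 0 0 0 -1' >/dev/null; python3 st.py
```

```text
t36.83 p [0.6142 0.0436 0.1549] yaw 0.314 q7 -1.16 F [ 0.1  0.9 -0.2] Tz 0.012 tau7 0.615 w 0.0424 g 0 GO [-0.    0.06  4.   -0.01]
t37.45 p [0.6122 0.0423 0.0737] yaw 0.314 q7 -1.12 F [-0.4  0.4 -0. ] Tz 0.003 tau7 0.055 w 0.0428 g 0 GO [ 0.11  0.04 -0.07 -0.01]
t37.95 p [0.6145 0.0426 0.0768] yaw 0.314 q7 -1.12 F [-1.5  0.   6.5] Tz 0.001 tau7 -0.017 w 0.0125 g 98
t38.58 p [0.6145 0.0425 0.0768] yaw 0.074 q7 -1.31 F [-0.9 -0.3  5.5] Tz 0.159 tau7 -0.390 w 0.0126 g 98
t38.95 p [0.6145 0.0425 0.0768] yaw -0.001 q7 -1.37 F [-0.6 -0.1  6.5] Tz 0.143 tau7 -0.319 w 0.0129 g 98
```

```bash
H="python3 -m handwheel"
$H '0 0 0 .25 -1;0 0 0 .25 -1;0 0 0 0 -1' >/dev/null; python3 st.py
$H '0 0 0 .25 -1;0 0 0 .25 -1;0 0 0 0 -1' >/dev/null; python3 st.py
$H '0 0 0 .25 -1;0 0 0 .25 -1;0 0 0 0 -1' >/dev/null; python3 st.py
```

```text
t39.33 p [0.6145 0.0424 0.0768] yaw -0.076 q7 -1.43 F [-1.1 -0.   6.2] Tz 0.178 tau7 -0.319 w 0.0129 g 98
t39.70 p [0.6145 0.0424 0.0769] yaw -0.151 q7 -1.49 F [-1.2 -0.9  6.4] Tz 0.194 tau7 -0.348 w 0.0126 g 98
t40.08 p [0.6144 0.0423 0.0768] yaw -0.225 q7 -1.55 F [-1.3  0.1  6.5] Tz 0.368 tau7 -0.540 w 0.0127 g 99
```

```bash
H="python3 -m handwheel"
$H '0 0 0 .25 -1;0 0 0 .25 -1;0 0 0 .25 -1;0 0 0 .25 -1;0 0 0 0 -1' >/dev/null; python3 st.py
$H '0 0 0 .25 -1;0 0 0 .2 -1;0 0 0 0 -1' >/dev/null; python3 st.py
$H '0 0 0 0 0;0 0 0 0 0;0 0 -1 0 0;0 0 -1 0 0;0 0 -1 0 0;0 0 -1 0 0;0 0 0 0 0' >/dev/null
python3 st.py .607 -.0675 .075 .375
```

```text
t40.70 p [0.6144 0.0423 0.0768] yaw -0.375 q7 -1.67 F [-1.4 -0.1  7.1] Tz 0.531 tau7 -0.646 w 0.0124 g 99
t41.08 p [0.6144 0.0423 0.0768] yaw -0.442 q7 -1.73 F [-0.7 -0.8  6.5] Tz 0.563 tau7 -0.665 w 0.0125 g 99
t41.95 p [0.6151 0.0425 0.1581] yaw -0.444 q7 -1.78 F [ 0.2  0.1 -0.8] Tz 0.036 tau7 -0.080 w 0.0427 g 0 GO [ 2.    5.14  4.16 -5.46]
```

```bash
H="python3 -m handwheel"
$H '.33 .86 0 0 0;.33 .86 0 0 0;.33 .86 0 0 0;.33 .86 0 0 0;.33 .86 0 0 0;.33 .86 0 0 0' >/dev/null
$H '0 0 0 -.91 0;0 0 0 -.91 0;0 0 0 -.91 0;0 0 0 -.91 0;0 0 0 -.91 0;0 0 0 -.91 0;0 0 0 0 0' >/dev/null; python3 st.py .607 -.0675 .075 .375
$H '0 0 1 0 0;0 0 1 0 0;0 0 1 0 0;0 0 1 0 0;0 0 0 0 0' >/dev/null; python3 st.py .607 -.0675 .075 .375
$H '0 0 0 0 -1;0 0 0 0 -1;0 0 0 0 -1;0 0 0 0 -1' 100 >/dev/null; python3 st.py
$H '0 0 0 .4 -1;0 0 0 .4 -1;0 0 0 .4 -1;0 0 0 .4 -1;0 0 0 0 -1' >/dev/null; python3 st.py
$H '0 0 0 .25 -1;0 0 0 .25 -1;0 0 0 0 -1' >/dev/null; python3 st.py
$H '0 0 0 .25 -1;0 0 0 .25 -1;0 0 0 0 -1' >/dev/null; python3 st.py
```

```text
t43.58 p [ 0.6052 -0.0685  0.156 ] yaw 0.374 q7 -0.91 F [ 0.2 -0.1  0.4] Tz 0.018 tau7 0.660 w 0.0426 g 0 GO [ 0.1  -0.01  4.05 -0.01]
t44.20 p [ 0.6036 -0.0676  0.0736] yaw 0.375 q7 -0.87 F [-0.2  0.4 -0.1] Tz -0.001 tau7 0.058 w 0.0430 g 0 GO [ 0.16  0.06 -0.07  0.  ]
t44.70 p [ 0.6059 -0.0677  0.0768] yaw 0.375 q7 -0.87 F [-1.3  1.6  5.5] Tz -0.004 tau7 -0.017 w 0.0125 g 98
t45.33 p [ 0.6058 -0.0675  0.0768] yaw 0.136 q7 -1.06 F [-1.3  0.7  6.3] Tz 0.204 tau7 -0.390 w 0.0124 g 98
t45.70 p [ 0.6057 -0.0675  0.0768] yaw 0.061 q7 -1.12 F [-2.6  1.6  7.1] Tz 0.157 tau7 -0.319 w 0.0125 g 98
t46.08 p [ 0.6058 -0.0674  0.0768] yaw -0.014 q7 -1.18 F [-0.9  0.7  7. ] Tz 0.183 tau7 -0.319 w 0.0122 g 98
```

```bash
H="python3 -m handwheel"
$H '0 0 0 .25 -1;0 0 0 .25 -1;0 0 0 0 -1' >/dev/null; python3 st.py
$H '0 0 0 .25 -1;0 0 0 .25 -1;0 0 0 0 -1' >/dev/null; python3 st.py
$H '0 0 0 .25 -1;0 0 0 .25 -1;0 0 0 0 -1' >/dev/null; python3 st.py
```

```text
t46.45 p [ 0.6058 -0.0674  0.0768] yaw -0.089 q7 -1.24 F [-1.3  2.   7.5] Tz 0.192 tau7 -0.320 w 0.0127 g 98
t46.83 p [ 0.6058 -0.0673  0.0768] yaw -0.164 q7 -1.30 F [-1.7  2.   6.4] Tz 0.252 tau7 -0.385 w 0.0123 g 98
t47.20 p [ 0.6058 -0.0673  0.0768] yaw -0.238 q7 -1.36 F [-1.5  1.7  6.2] Tz 0.426 tau7 -0.569 w 0.0126 g 98
```

```bash
H="python3 -m handwheel"
$H '0 0 0 .25 -1;0 0 0 .25 -1;0 0 0 .25 -1;0 0 0 .25 -1;0 0 0 0 -1' >/dev/null; python3 st.py
$H '0 0 0 .25 -1;0 0 0 .1 -1;0 0 0 0 -1' >/dev/null; python3 st.py
$H '0 0 0 0 0;0 0 0 0 0;0 0 -1 0 0;0 0 -1 0 0;0 0 -1 0 0;0 0 -1 0 0;0 0 0 0 0' >/dev/null
python3 st.py .4745 .052 .075 .193
```

```text
t47.83 p [ 0.6058 -0.0672  0.0768] yaw -0.388 q7 -1.48 F [-2.   1.3  8.1] Tz 0.572 tau7 -0.655 w 0.0118 g 98
t48.20 p [ 0.6058 -0.0672  0.0768] yaw -0.440 q7 -1.53 F [-1.8  1.4  7.7] Tz 0.579 tau7 -0.620 w 0.0125 g 98
t49.08 p [ 0.6065 -0.068   0.1581] yaw -0.442 q7 -1.58 F [ 0.3 -0.2  0.4] Tz -0.024 tau7 -0.084 w 0.0427 g 0 GO [-8.53 -2.6   4.15 -4.23]
```

```bash
H="python3 -m handwheel"
$H '-.95 -.29 0 0 0;-.95 -.29 0 0 0;-.95 -.29 0 0 0;-.95 -.29 0 0 0;-.95 -.29 0 0 0;-.95 -.29 0 0 0;-.95 -.29 0 0 0;-.95 -.29 0 0 0;-.93 -.28 0 0 0' >/dev/null
$H '0 0 0 -.85 0;0 0 0 -.85 0;0 0 0 -.85 0;0 0 0 -.85 0;0 0 0 -.83 0;0 0 0 0 0' >/dev/null; python3 st.py .4745 .052 .075 .193
$H '0 0 1 0 0;0 0 1 0 0;0 0 1 0 0;0 0 1 0 0;0 0 0 0 0' >/dev/null; python3 st.py .4745 .052 .075 .193
$H '0 0 0 0 -1;0 0 0 0 -1;0 0 0 0 -1;0 0 0 0 -1' 100 >/dev/null; python3 st.py
$H '0 0 0 .4 -1;0 0 0 .4 -1;0 0 0 .4 -1;0 0 0 .4 -1;0 0 0 0 -1' >/dev/null; python3 st.py
$H '0 0 0 .25 -1;0 0 0 .25 -1;0 0 0 0 -1' >/dev/null; python3 st.py
$H '0 0 0 .25 -1;0 0 0 .25 -1;0 0 0 0 -1' >/dev/null; python3 st.py
```

```text
t50.95 p [0.4729 0.0522 0.1555] yaw 0.191 q7 -1.30 F [ 0.7 -0.1  0.5] Tz -0.000 tau7 0.599 w 0.0426 g 0 GO [ 0.08  0.02  4.03 -0.01]
t51.58 p [0.472  0.0519 0.0748] yaw 0.190 q7 -1.20 F [-0.3 -0.6  0.1] Tz -0.078 tau7 0.126 w 0.0430 g 0 GO [ 0.12  0.02 -0.01 -0.02]
t52.08 p [0.4739 0.0521 0.0767] yaw 0.192 q7 -1.20 F [-1.3 -0.9  6.3] Tz -0.021 tau7 -0.006 w 0.0123 g 98
t52.70 p [0.4739 0.0522 0.0767] yaw -0.048 q7 -1.38 F [-0.9 -0.7  7.8] Tz 0.206 tau7 -0.379 w 0.0123 g 98
t53.08 p [0.4739 0.0523 0.0767] yaw -0.123 q7 -1.44 F [-2.  -0.8  7.1] Tz 0.283 tau7 -0.312 w 0.0128 g 98
t53.45 p [0.4739 0.0523 0.0767] yaw -0.197 q7 -1.49 F [-1.1 -0.6  7.4] Tz 0.273 tau7 -0.464 w 0.0122 g 98
```

```bash
H="python3 -m handwheel"
$H '0 0 0 .25 -1;0 0 0 .25 -1;0 0 0 .25 -1;0 0 0 0 -1' >/dev/null; python3 st.py
$H '0 0 0 .25 -1;0 0 0 .25 -1;0 0 0 .3 -1;0 0 0 0 -1' >/dev/null; python3 st.py
```

```text
t53.95 p [0.4739 0.0523 0.0767] yaw -0.309 q7 -1.58 F [-1.  -1.   7.5] Tz 0.437 tau7 -0.599 w 0.0123 g 98
t54.45 p [0.4739 0.0523 0.0767] yaw -0.429 q7 -1.67 F [-1.9 -0.5  6.7] Tz 0.572 tau7 -0.693 w 0.0123 g 99
```

```bash
H="python3 -m handwheel"
$H '0 0 0 0 0;0 0 0 0 0;0 0 -1 0 0;0 0 -1 0 0;0 0 -1 0 0;0 0 -1 0 0;0 0 -1 0 0;0 0 -1 0 0;0 0 -1 0 0;0 0 -1 0 0;0 0 0 0 0' >/dev/null; python3 st.py .65 0 .25 1.57
$H '.8 -.7 0 -.9 0;.8 -.7 0 -.9 0;.8 -.7 0 -.9 0;.8 -.7 0 -.9 0;.8 -.7 0 -.9 0;.8 -.7 0 -.9 0;0 0 0 -.9 0;0 0 0 -.9 0;0 0 0 -.9 0;0 0 0 -.9 0;0 0 0 0 0' >/dev/null; python3 st.py
python3 - <<'E'
from station import camera,camera_model
import cv2,numpy as np
m=camera_model("wrist");p,d=camera("wrist");cv2.imwrite("pics/w3.png",p);np.savez("w3.npz",p=p,d=d,mtx=m["mtx"],eye=m["eye"],ori=m["orientation"])
E
```

```text
t55.83 p [0.474  0.0525 0.2368] yaw -0.430 q7 -1.91 F [1.1 0.4 0.1] Tz -0.016 tau7 -0.165 w 0.0426 g 0 GO [  9.09  -1.28  -0.66 -13.33]
t57.20 p [0.5733 0.1249 0.2347] yaw 0.918 q7 -0.74 F [ 1.3  0.1 -1. ] Tz -0.013 tau7 0.684 w 0.0429 g 0
```

View pics/w3.png

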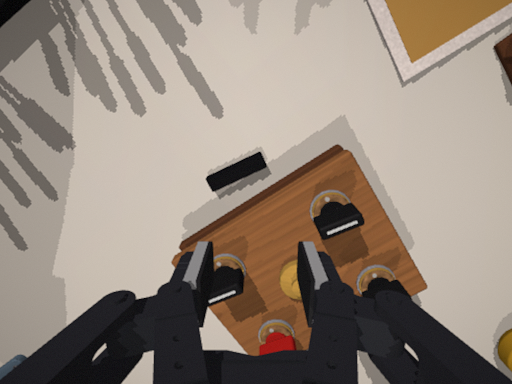

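Knob 3 (stripe 328,233 to 357,221) and the upper-left knob have turned. The weight (293,280) and ink stick (237,171) are in place. One clearer view of all four is cheap, so I'll back off to the start pose.

```bash
H="python3 -m handwheel"
$H '-.3 .85 0 -.54 0;-.35 .85 0 -.54 0;-.4 .85 0 -.54 0;-.45 .85 0 -.54 0;-.5 .85 0 -.54 0;-.55 .85 0 -.54 0;-.6 .85 0 -.54 0;-.65 .85 0 -.54 0;0 0 0 0 0' >/dev/null; python3 st.py .65 0 .235 1.57
python3 - <<'E'
from station import camera,camera_model
from h import *
m=camera_model("wrist");p,d=camera("wrist");np.savez("w4.npz",p=p,d=d,mtx=m["mtx"],eye=m["eye"],ori=m["orientation"])
f=np.load("w4.npz");u=proj(f,[(.541,-.008,.08)])[0].astype(int);x0=max(u[0]-145,0);y0=max(u[1]-115,0);print(x0,y0)
cv2.imwrite("pics/w4.png",cv2.resize(p[y0:y0+230,x0:x0+300],None,fx=2.6,fy=2.6,interpolation=cv2.INTER_CUBIC))
E
```

```text
t58.38 p [0.6752 0.0044 0.2351] yaw 1.563 q7 0.07 F [-0.5 -0.7  0.5] Tz 0.010 tau7 0.525 w 0.0427 g 0 GO [-0.23 -1.26  0.   -0.05]
0 76
```

View pics/w4.png

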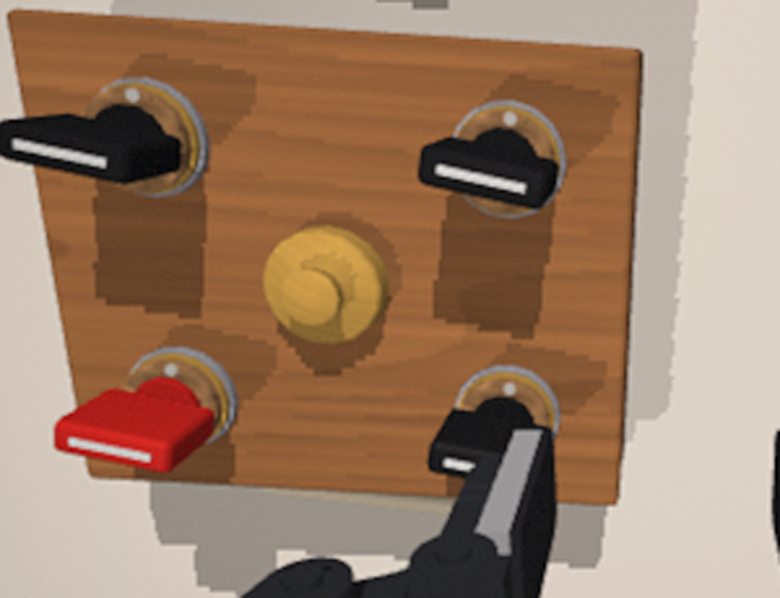

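All four dots are visible at crop (170,369), (132,95), (510,119) and (510,388). The weight is undisturbed. Subtracting the washer turn at firm from each dot's total turn gives the amount past firm.

Run:
```python
from h import *
f0=np.load("wrist0.npz");f=np.load("w4.npz")
D=dict(red=((140,407),(170,369),(.468,-.0577),.615),k3=((494,153),(510,119),(.6145,.0425),.578),LR=((485,430),(510,388),(.607,-.0675),.648),UL=((113,122),(132,95),(.4745,.052),.461))
for k,(a,b,ax,firm) in D.items():
    A=[deproj(g,[np.array(q)/2.6+o],z=.068)[0,:2]-ax for g,q,o in((f0,a,[20,60]),(f,b,[0,76]))]
    t=[np.arctan2(v[1],v[0]) for v in A];print(k,"turn",round(t[0]-t[1],3),"past firm",round(t[0]-t[1]-firm,3),[np.linalg.norm(v).round(4) for v in A])
S=dict(red=[(68,442),(151,458)],UL=[(12,145),(106,163)],k3=[(436,170),(526,188)])
for k,s in S.items():
    v=np.diff(deproj(f,np.array(s)/2.6+[0,76],z=.106),axis=0)[0];print(k,"yaw",np.arctan2(v[1],v[0]).round(3))
```

```text
red turn 0.813 past firm 0.198 [np.float64(0.0177), np.float64(0.0167)]
k3 turn 0.745 past firm 0.167 [np.float64(0.017), np.float64(0.0167)]
LR turn 0.833 past firm 0.185 [np.float64(0.0169), np.float64(0.0173)]
UL turn 0.623 past firm 0.162 [np.float64(0.0176), np.float64(0.0169)]
red yaw -0.227
UL yaw -0.202
k3 yaw -0.207
```

All four are about 0.16 to 0.20 rad past firm, which is within the limits, so I'll hand in.

```bash
python3 -c "from station import sign_off;print(sign_off())"
```

```text
the job is handed in; nothing more can be done
None
```

All four knobs were tightened in star order over two passes, each about 0.16–0.20 rad (roughly 10°) past firm by my measurement. The gripper let go and is clear of everything, the weight was undisturbed in the last picture, and the job was handed in about 58 s into the 72 s limit, with no verdict returned.

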